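# Switch off the mug warmer under the blue-banded mug

## Task

Two identical mug warmers are both switched on, one under the white mug with the blue band and one under the plain grey-blue mug. Switch off the warmer on which the blue-banded white mug stands by flipping its red toggle right over to the other side (the black-dot side). Leave the other warmer switched on and both mugs standing undisturbed on their warmers.

Things in the scene. Friction and masses are not known exactly. Their poses are not given: they have to be found in the camera images.
- warmer_a: THE WARMER TO SWITCH OFF: fixed flat white mug warmer, 220 (its x) x 110 (y) x 30 mm high, under the blue-banded mug. Origin: centre of its underside, on the worktop. Its x axis runs from the toggle end (near the robot) to the heating disc, y to its left, z up. The dark disc, 100 mm across, is centred at x = +45 mm. Yaw up to 0.3 rad either way; it may be the left or the right of the two.
- warmer_a_pivot (a point): Pivot of the red toggle of warmer_a: at x = -75 mm, y = 0, z = 30 mm in the warmer's frame, level with the top of the grey switch panel; same axes as the warmer. On the panel a green dot 39 mm to the right (-y) marks ON, a black dot 39 mm to the left (+y) marks OFF. Nothing but the mug (edge over 65 mm away, to +x) stands near.
- warmer_a_switch (a joint): Angle of warmer_a's red toggle about the warmer's x axis, rad: +0.5 = leaning right to the green dot (ON, the start), 0 upright, -0.5 = leaning left to the black dot (OFF); stops at both ends. Over-centre: its weight holds it at an end (about 2 N at 40 mm above the pivot pushes it off its stop, less towards upright); past upright it falls over by itself and stays there.
- warmer_a_tip (a point): Middle of the round top end of the red bat toggle of warmer_a, 64 mm from its pivot. The bat is round, tapering from 15 mm thick near its top to 9 mm at its foot; its z axis runs up the bat. At either end position the tip is about 86 mm above the worktop and 31 mm to the side of the pivot; upright it is 94 mm up.
- warmer_b: The other, identical warmer, under the plain grey-blue mug, with its toggle at the same place in its frame; origin and axes as for warmer_a. To be left on.
- warmer_b_switch (a joint): The same for the toggle of the other warmer (warmer_b, under the plain grey-blue mug): it starts at +0.5 (ON) and must stay on.
- mug_blue: White mug with a broad blue band, 85 mm across, 91 mm high, 116 mm long with its handle, standing loose on the disc of warmer_a (its top about 121 mm above the worktop). Origin: underside, at the middle of its whole length with the handle, so the cup's axis is at y = +16 mm and the handle points to its -y (away from the toggle). z up.
- mug_stone: Plain grey-blue stoneware mug, 87 mm across, 96 mm high, 123 mm long with its handle, standing loose on the disc of warmer_b (its top about 126 mm above the worktop). Origin: underside, at the middle of its whole length with the handle, so the cup's axis is at y = +19 mm and the handle points to its -y (away from the toggle). z up.

How it is judged:
At the end, for the whole second after the job is handed in: The toggle of the warmer under the blue-banded mug lies over on its OFF side (below -0.35 rad), the toggle of the other warmer is still on its ON side (above +0.35 rad), and both mugs stand upright (within 10 degrees) on their warmers, within 20 mm of where they stood (value of joint warmer_a_switch below -0.35 rad and value of joint warmer_b_switch above 0.35 rad and distance of each of mug_blue, mug_stone from where it was at the start of the episode below 0.02 m and angle between each of mug_blue, mug_stone's own z axis and vertical below 0.17 rad); the robot touches nothing.
It fails at once if the other warmer's toggle is moved over its centre (value of joint warmer_b_switch below 0 rad).
It fails at once if the blue-banded mug is pushed more than 20 mm or tipped (distance of mug_blue from where it was at the start of the episode above 0.02 m or angle between mug_blue's own z axis and vertical above 0.35 rad).
It fails at once if the grey-blue mug is pushed more than 20 mm or tipped (distance of mug_stone from where it was at the start of the episode above 0.02 m or angle between mug_stone's own z axis and vertical above 0.35 rad).
It also fails if it takes over 29 s, if anything falls off the work surface, if the arm or the gripper's body presses on something with over 40 N, if the wrist force passes 120 N, or if a joint passes its speed limit or range.

## Robot

A 7-joint arm with a two-finger parallel gripper is mounted at the origin on a cart in front of the work surface, level with it; the furniture and walls round the work are solid. World frame = base frame: x ahead of the robot, y to its left, z up, the work surface at z = 0. Lengths are in m, angles in rad, forces in N, time in s.
With the tool pointing down it reaches from about 0.425 to 0.925 m from the base axis. Payload 6.8 kg.
Tool frame: the origin (TCP) lies midway between the tips of the shut fingers; the grasp point (between the pads) lies 19 mm behind it; z points along the fingers, y is the line along which they close (so a half turn about z gives the same grasp; the last joint's range is limited). The gripper opens to 85 mm and grips with 20 to 120 N. Pads are 22 mm wide; open, the fingers measure 114 mm over their backs; the gripper's body (76 mm by 85 mm) begins 54 mm behind the grasp point. The pads swing forward as they close: fully open they stand 13 mm farther back than shut.
Start: joints at [-1.436, 0.477, 0.022, 1.555, -0.011, 1.109, -0.083], TCP at [0.162, 0.655, 0.231] pointing down, gripper open.
Joint ranges: [-2.96, 2.96], [-0.34, 2.1], [-1.41, 1.46], [0.24, 2.44], [-1.37, 4.51], [0.17, 1.92], [-2.96, 2.96]. Speed limits (rad/s): [2.39, 2.39, 3.14, 3.14, 3.14, 3.14, 3.14].

## Interface

Orientations are given as a unit quaternion [w, x, y, z].
In Python, from cell import env, kinematics, monitor, cams, spot_in, mark_of gives the robot as it stands. Calls block until the motion is done:
- env.reach(position, orientation): joint-space move of the TCP to a pose.
- env.movel(position, velocity=0.15, rot=None, stop_force=None): straight line of the TCP; rot=None keeps the orientation; velocity is the mean speed in m/s. With stop_force (N) it stops when the force on the tool has changed by that much, and returns True; else False.
- env.goto_joints(angles): joint-space move.
- env.grip(opening, f_grip=None): finger opening in m; f_grip is the grip in N (None keeps the last); returns when the fingers have stopped.
- env.dwell(seconds).
- kinematics.inverse_kinematics(position, orientation): joint angles nearest the present ones, or None.
- monitor.get_state(): the state.
- cams.camera(name): name is "side" or "top"; returns (picture, depth): 480x640x3 uint8, blue, green, red; 480x640 float32, m along the optical axis (not along the pixel's ray), 0 where there is no reading.
- cams.calibration(name): a dict with "fx", "fy", "cx", "cy" (pixels), "rvec" (rotation vector, rad) and "tvec" (3), from world to camera coordinates, as OpenCV has them. Camera axes: x right, y down, z forward; pixel columns grow to the right and rows downward; lengths in m; the calibration is good to about 2 mm. A picture is of the moment at which its call begins. calibration takes no time and is no camera call.
A pose or a line that the arm cannot do raises env.PlanningError and nothing moves.
- env.job_done(): hands the job in; it is judged then, once.
Trained networks look in the newest picture that a camera, given by its name, has taken for a name from the list of things; names that differ only in an ending like _2 or _b are one class to them, and where a whole thing is asked for, a point or a joint stands for the part that bears it (a point fixed in the world has none). Each returns a list of dicts, best first, with "score" (0 to 1); they miss things now and then, are a little off and sometimes report something else, mostly with a low value. They report only what shows in the picture. A call takes as long as a camera call.
- spot_in(query, camera): "at" ([x, y, z] in m, in the coordinates of the camera as it stood for that picture, good to about 4 mm: the middle of the surface that is visible of it).
- mark_of(query, camera): "at" ([x, y, z] in m, in the coordinates of the camera as it stood for that picture, good to about 4 mm: a listed point, or the origin of a listed thing).
The state is a dict: "time": time; "qpos": joint angles; "joint_velocities": joint speeds; "joint_torque": joint torques, N m; "tcp_pos": TCP position; "orientation": TCP orientation; "force": force on the tool from outside, world axes, zero at the start; "torque": the same for the moment, N m; "opening": finger opening in m; "gripper_force": force on a finger pad.
Only numpy, scipy, OpenCV 4.12 (cv2) and the standard library are available. Lean on these libraries where they do the work, as an engineer would, in place of code of your own. Each camera call takes 0.05 s, during which the arm holds its last target. There are 200 camera calls.

## Working session

There is one attempt and no reset: what is moved stays moved. The work goes in short steps, each a Python script; the robot and the scene stay as the last script left them, time stands still between calls to the robot, and variables do not carry over. Pictures are saved under pics/ and viewed, at most 10 in all, crops included, and the job is handed in when it is done.

```bash
mkdir -p pics; cat > h.py <<'E'
from cell import env, kinematics, monitor, cams, spot_in, mark_of
import numpy as np, cv2
def w(name,p):
    c=cams.calibration(name);R=cv2.Rodrigues(np.array(c["rvec"],float))[0]
    return R.T@(np.array(p,float)-np.array(c["tvec"],float).ravel())
def shot(n,f):
    im,d=cams.camera(n);cv2.imwrite("pics/"+f,im);return im,d
E
python3 - <<'E'
from h import *
np.set_printoptions(precision=3,suppress=True)
for c in("top","side"):
    shot(c,c+"1.png")
    for q in("mug_blue","mug_stone","warmer_a","warmer_a_pivot","warmer_a_tip"):
        for r in mark_of(q,c)[:3]: print(c,q,round(r["score"],2),w(c,r["at"]))
print(monitor.get_state()["time"],monitor.get_state()["orientation"])
E
```

```text
top mug_blue 0.66 [ 0.661 -0.233  0.03 ]
top mug_stone 0.71 [0.612 0.04  0.027]
top warmer_a 0.58 [ 0.597 -0.233  0.001]
top warmer_a 0.56 [ 0.555  0.032 -0.001]
top warmer_a_pivot 0.84 [ 0.523 -0.253  0.033]
top warmer_a_tip 0.74 [ 0.532 -0.279  0.089]
side mug_blue 0.93 [ 0.657 -0.226  0.031]
side mug_blue 0.64 [ 0.597 -0.232 -0.002]
side mug_stone 0.75 [0.603 0.032 0.03 ]
side warmer_a 0.94 [ 0.596 -0.229 -0.002]
side warmer_a 0.77 [0.546 0.036 0.   ]
side warmer_a 0.6 [ 0.532 -0.281  0.09 ]
side warmer_a_pivot 0.81 [ 0.527 -0.247  0.029]
side warmer_a_tip 0.72 [ 0.531 -0.284  0.091]
0.6 [-0.     0.121  0.993  0.   ]
```

View pics/top1.png

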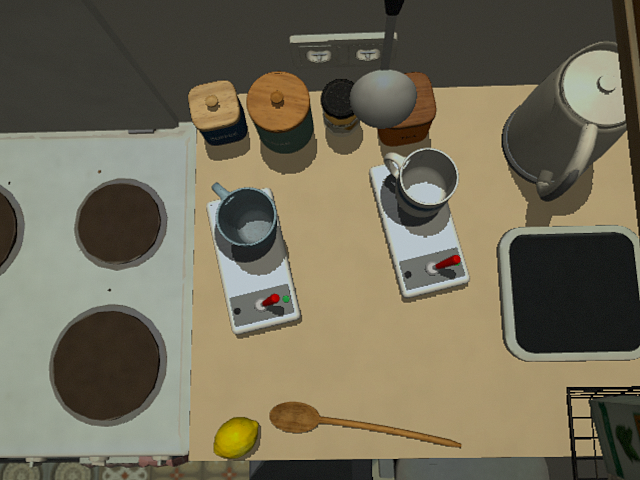

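View pics/side1.png

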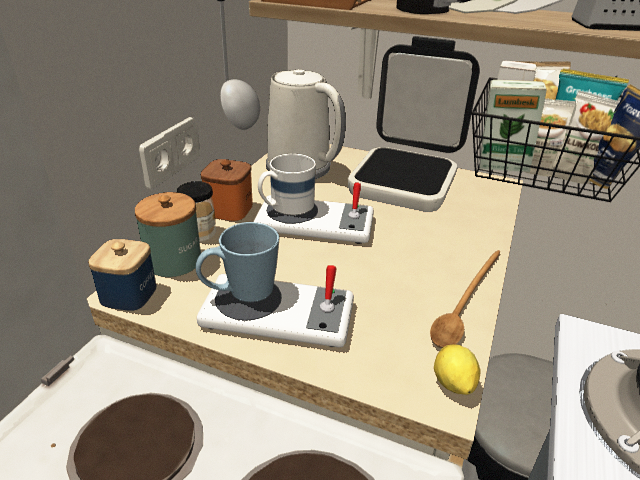

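The blue-banded mug is on the right warmer (mug at about (425,180) in the top view, red toggle tip at (453,260), leaning right). The stone mug is on the left warmer, with its toggle at (272,300). Both views agree: pivot about (0.525, -0.250) and yaw about 0.25. I'll shut the gripper and push the toggle from its right side.

```bash
python3 - <<'E'
from h import *
from scipy.spatial.transform import Rotation as Ro
np.set_printoptions(precision=3,suppress=True)
yaw=.25; piv=np.array([.5245,-.2497,0]); ux=np.array([np.cos(yaw),np.sin(yaw),0]); uy=np.array([-ux[1],ux[0],0])
P=lambda y,z:list(piv+y*uy+np.array([0,0,z]))
best=None; q0=np.array(monitor.get_state()["qpos"])
for s in(1,-1):
    R=np.column_stack([-s*ux,s*uy,[0,0,-1]]); q=Ro.from_matrix(R).as_quat()[[3,0,1,2]]
    j=kinematics.inverse_kinematics(P(-.08,.25),list(q)); print(s,j)
    if j is not None and (best is None or abs(np.array(j)-q0).max()<best[0]): best=(abs(np.array(j)-q0).max(),list(q))
q=best[1]
env.grip(0.0)
env.reach(P(-.08,.25),q)
env.movel(P(-.08,.066),velocity=.12,stop_force=15)
print(monitor.get_state()["time"],monitor.get_state()["tcp_pos"])
shot("top","top2.png")
hit=env.movel(P(0,.066),velocity=.06,stop_force=20)
st=monitor.get_state();print(hit,st["time"],st["tcp_pos"],st["force"])
env.movel(P(-.08,.066),velocity=.12); env.movel(P(-.08,.25),velocity=.15)
shot("top","top3.png")
for c in("top","side"):
    if c=="side": shot(c,"side3.png")
    for n in("warmer_a_tip","mug_blue","mug_stone"):
        for r in mark_of(n,c)[:2]: print(c,n,round(r["score"],2),w(c,r["at"]))
print(monitor.get_state()["time"])
E
```

```text
1 [-0.217  0.557  0.973  1.68  -0.495  1.172  2.705]
-1 [-0.261  0.602  1.065  1.683 -0.561  1.198 -0.378]
6.7167 [ 0.545 -0.328  0.067]
False 8.25 [ 0.525 -0.25   0.066] [0.399 0.795 0.439]
top mug_blue 0.71 [ 0.66  -0.227  0.032]
top mug_stone 0.57 [0.61 0.04 0.03]
side warmer_a_tip 0.43 [ 0.517 -0.223  0.088]
side mug_blue 0.82 [ 0.655 -0.226  0.032]
side mug_stone 0.89 [0.605 0.034 0.029]
side mug_stone 0.68 [ 0.515 -0.225  0.09 ]
10.8417
```

View pics/side3.png

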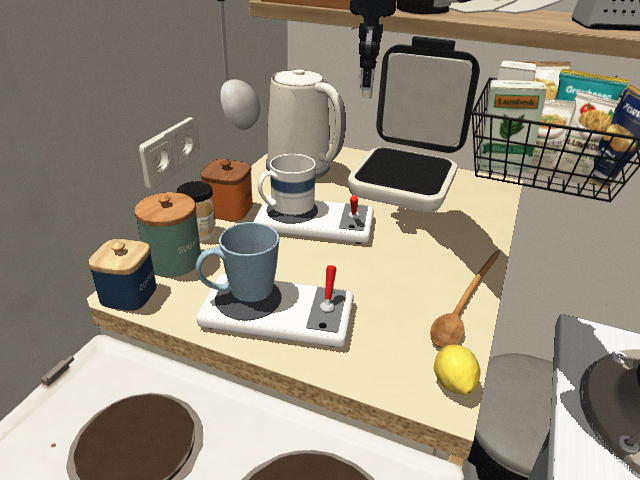

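The blue-banded mug's toggle at (354,205) now leans towards the camera, on the OFF side: its tip measures about 28 mm left of the pivot. The other toggle at (330,285) and both mugs haven't moved, and the arm is clear.

```bash
python3 -c "
from h import *
print(env.job_done())"
```

```text
the job is handed in; nothing more can be done
None
```

I flipped the blue-banded mug's warmer to OFF and handed the job in; the last picture showed the other warmer still on and both mugs where they stood, but no verdict was returned.

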